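Charge the feed hopper with a tray of spacer sleeves

ROBOT

A 7-joint arm with a two-finger parallel gripper is mounted at the origin on a cart in front of the work surface, level with it; the furniture and walls round the work are solid. World frame = base frame: x ahead of the robot, y to its left, z up, the work surface at z = 0. Lengths are in mm, angles in rad, forces in N, time in s.
With the tool pointing down it reaches from about 425 to 1025 mm from the base axis. Payload 9.4 kg.
Tool frame: the origin (TCP) lies midway between the tips of the shut fingers; the grasp point (between the pads) lies 19 mm behind it; z points along the fingers, y is the direction in which the jaws open and shut (so a half turn about z gives the same grasp; the last joint's range is limited). The gripper opens to 93 mm and grips with 3 to 60 N. Pads are 15 mm wide; open, the fingers measure 128 mm over their backs; the gripper's body (75 mm by 188 mm) begins 65 mm behind the grasp point.
Start: joints at [1.149, 0.599, -0.003, 1.599, 0.002, 0.943, -0.08], TCP at [245.046, -682.332, 218.618] pointing down, gripper open.
Joint ranges: [-2.57, 2.57], [-0.35, 1.97], [-1.29, 1.29], [0.11, 2.56], [-1.05, 4.19], [0.11, 1.86], [-2.63, 2.63]. Speed limits (rad/s): [2.22, 2.22, 3.01, 3.01, 3.14, 3.14, 3.14].

INTERFACE

Orientations are given as a 3x3 rotation matrix whose columns are the frame's x, y, z axes.
In Python, from station import get_obs, snapshot, camera_model, sign_off, masks_of gives the robot as it stands.
- The arm moves only by the tool jog_arm, never from a script. Its argument "targets" is a list of rows, each a list of 5 numbers: the shift along the world's x, y, z in m, then the turn about the world's z in degrees, then the opening, from 0 (shut) to 1 (fully open). A call has 1 to 12 rows; each row is the pose to reach, as a shift and turn from the pose commanded when the call began; what a row does not reach only later rows make up. A row lasts 1/8 s, in which the tool goes at most 62.5 mm and 10.7 degrees, less where a joint would pass 70% of its speed; a pose out of reach is approached as far as the arm can. A call with a gripper value outside its range is refused whole. The fingers move at their own pace and stop on an object; "newtons" is the grip in N (left out, the last holds). Time passes only in rows, so rows that repeat a pose let the fingers close. It gives the time, the measured TCP pose, the force and the opening at its end, in the units of the state.
- get_obs(): the state, without advancing time (a new reading comes with each control period).
- snapshot(name): name is "scene" or "top" or "wrist"; returns the picture (480x640x3 uint8, blue, green, red); there is no depth.
- camera_model(name): a dict with "K" (3x3 intrinsics, pixels), "camera_from_world" (4x4, takes a point from world to camera coordinates). Camera axes: x right, y down, z forward; pixel columns grow to the right and rows downward; lengths in mm; the calibration is good to about 2 mm. A picture is of the moment at which its call begins: read the wrist's pose just before it. camera_model takes no time and is no camera call; for the wrist camera it gives the pose at the moment of the call.
- sign_off(): hands the job in, once; it reports no verdict.
Trained networks look in the newest picture that a camera, given by its name, has taken for a name from the list of things; names that differ only in an ending like _2 or _b are one class to them, and where a whole thing is asked for, a point or a joint stands for the part that bears it (a point fixed in the world has none). Each returns a list of dicts, best first, with "score" (0 to 1); they miss things now and then, are a little off and sometimes report something else, mostly with a low value. They report only what shows in the picture. A call takes as long as a camera call.
- masks_of(camera, thing): "mask" (480x640 bool, what is visible of it) and "rect" ([left, top, width, height] in pixels, round what is visible of it).
The state is a dict: "time_s": time; "joint_pos": joint angles; "dq": joint speeds; "effort": joint torques, N m; "tcp_pos": TCP position; "tcp_rot": TCP orientation; "force": force on the tool from outside, world axes, zero at the start; "moment": the same for the moment, N m; "grip_width": opening from 0.0 (shut) to 1.0 (fully open).
Only numpy, scipy, OpenCV 4.12 (cv2) and the standard library are available. Lean on these libraries where they do the work, as an engineer would, in place of code of your own. Each camera call takes 0.05 s, during which the arm holds its last target.

TASK

Shut the feed hopper's slide gate fully, then tip the five spacer sleeves from the scoop tray into the hopper and set the empty tray back down level on the bench. The sleeve standing loose on the bench may have been dropped, so it must not go into the hopper: stand it upright in an empty pocket of the black check block, beside the one already put by there for inspection. Spill nothing, and leave everything else where it is.

Things in the scene. Friction and masses are not known exactly. Their poses are not given: they have to be found in the camera images.
- hopper: grey sheet-metal feed hopper, fixed; origin on the bench under its bin's middle, x from trough to back. Open bin 128 x 128 mm inside, rim 150 mm high; the back wall and the flared sides rise to 165 mm, the flares 162 mm wide. Floor slopes from 100 mm high at the back to 38 mm at the front outlet (to 88 mm high), which the gate shuts. Pick trough in front: to x = -162 mm, 136 mm wide, 52 mm high
- hopper_mouth (a point): middle of the bin's mouth, at rim height (150 mm above the bench)
- gate (a joint): height in m by which the steel slide gate is raised: 0 fully shut, 0.045 fully up. It stays where it is left by friction (about 3 N) and slides straight up and down in front of the bin
- gate_tab (a point): middle of the flat top of the gate's tab, which is bent forward (hopper -x) and measures 30 mm (hopper x) by 60 mm (hopper y); 170 mm above the bench when the gate is shut, higher by the joint's value when raised. Push it down here
- tray: aluminium scoop tray, 0.14 kg: floor 3 mm thick, 92 mm wide (y), sides 36 mm high; open at the +x end, where the floor rises to a low lip; upright black grip at the -x end. Origin at the middle of the underside; x points to the lip, z up
- tray_grip (a point): middle of the tray's upright grip (tray x -67.5 mm, 68 mm above the underside): a block 12 mm thick (tray x), 46 mm wide (tray y), from 40 to 92 mm above the underside; pinch it from above across its 12 mm
- tray_lip (a point): middle of the tray's pouring lip: tray x +80 mm, 10 mm above the underside
- sleeve_1: bare turned aluminium spacer sleeve, a tube 26 mm across and 32 mm long (bore 15 mm), about 28 g; origin at its middle, z along its axis, either end alike; starts standing in the tray
- sleeve_2: bare turned aluminium spacer sleeve, a tube 26 mm across and 32 mm long (bore 15 mm), about 28 g; origin at its middle, z along its axis, either end alike; starts standing in the tray
- sleeve_3: bare turned aluminium spacer sleeve, a tube 26 mm across and 32 mm long (bore 15 mm), about 28 g; origin at its middle, z along its axis, either end alike; starts standing in the tray
- sleeve_4: bare turned aluminium spacer sleeve, a tube 26 mm across and 32 mm long (bore 15 mm), about 28 g; origin at its middle, z along its axis, either end alike; starts standing in the tray
- sleeve_5: bare turned aluminium spacer sleeve, a tube 26 mm across and 32 mm long (bore 15 mm), about 28 g; origin at its middle, z along its axis, either end alike; starts standing in the tray
- stray: bare turned aluminium spacer sleeve, a tube 26 mm across and 32 mm long (bore 15 mm), about 28 g; origin at its middle, z along its axis, either end alike; starts standing upright by itself on the bench
- kept: bare turned aluminium spacer sleeve, a tube 26 mm across and 32 mm long (bore 15 mm), about 28 g; origin at its middle, z along its axis, either end alike; stands in the check block's middle pocket and stays there
- check_block: black plastic block, 140 mm (x) by 52 mm (y) by 30 mm high, fixed to the bench, with three blind pockets in a row along x; origin in the middle of its underside
- check_block_hole0 (a point): middle of a pocket's mouth at the block's top (30 mm above the bench), block x -44 mm; the pocket is 33.5 mm across and 14 mm deep, so a seated sleeve's middle is 32 mm above the bench
- check_block_hole1 (a point): middle of a pocket's mouth at the block's top (30 mm above the bench), block x 0 mm; the pocket is 33.5 mm across and 14 mm deep, so a seated sleeve's middle is 32 mm above the bench
- check_block_hole2 (a point): middle of a pocket's mouth at the block's top (30 mm above the bench), block x 44 mm; the pocket is 33.5 mm across and 14 mm deep, so a seated sleeve's middle is 32 mm above the bench
- grease_tin: low cream tin, 72 mm across, 40 mm high; a bystander; origin in the middle of its underside
- wood_block: upright hardwood block, 28 x 30 mm, 52 mm high; a bystander; origin in the middle of its underside
- blue_cap: blue bottle cap, 34 mm across, 14 mm high; a bystander; origin in the middle of its underside
- spray_can: spray can, 59 mm across, 198 mm high; a bystander; origin in the middle of its underside
- red_bottle: flat red bottle, 46 x 76 mm (its y is the wide way), 248 mm high; a bystander; origin in the middle of its underside
- tape_roll: roll of tape lying flat, 100 mm across, 24 mm high; a bystander; origin in the middle of its underside

How it is judged:
By the outcome, as a careful person would: the job done as asked, in the order asked, and still so for the second after the job is handed in, with the robot touching nothing.
It also fails if it takes over 69 s, if anything falls off the work surface, if the arm or the gripper's body presses on something with over 40 N, if the wrist force passes 120 N, or if a joint passes its speed limit or range.

## Working session

There is one attempt and no reset: what is moved stays moved. The work goes in short steps, Python scripts to look and compute and a tool call to move; the robot and the scene stay as the last step left them, time stands still between calls to the robot, and variables do not carry over. Pictures are saved under pics/ and viewed, and the job is handed in when it is done.

Besides the shell and the picture viewer there is one more tool, called after "Call:" as a command line: name --pt "numbers of a row" for each row, then --argument value for the rest. jog_arm: Moves the arm, as the interface text tells. Its arguments: {"type":"object","properties":{"targets":{"type":"array","items":{"type":"array","items":{"type":"number"}}},"newtons":{"type":"number"}},"required":["targets"]}

```bash
ls; mkdir -p pics
cat > h.py <<'E'
import numpy as np, cv2
from station import get_obs, snapshot, camera_model, sign_off, masks_of
def project(cam,P):
    m=camera_model(cam);P=np.atleast_2d(P).astype(float)
    T=np.array(m["camera_from_world"]);c=P@T[:3,:3].T+T[:3,3]
    u=c@np.array(m["K"]).T
    return u[:,:2]/u[:,2:]
def ray(cam,px,z,m=None):
    m=m or camera_model(cam);T=np.array(m["camera_from_world"]);K=np.array(m["K"])
    px=np.atleast_2d(px).astype(float)
    d=np.c_[px,np.ones(len(px))]@np.linalg.inv(K).T@T[:3,:3]
    o=-T[:3,:3].T@T[:3,3]
    return o+d*((z-o[2])/d[:,2])[:,None]
E
python3 - <<'E'
from h import *
for c in("scene","top","wrist"):
    cv2.imwrite(f"pics/{c}0.png",snapshot(c))
    m=camera_model(c);T=np.array(m["camera_from_world"]);print(c,np.round(-T[:3,:3].T@T[:3,3]),np.round(T[:3,:3],2).tolist(),np.round(np.array(m["K"])[0]))
o=get_obs();print(o)
E
```

```text
pics
scene [-206.  758.  953.] [[-0.68, -0.73, 0.02], [-0.46, 0.4, -0.79], [0.57, -0.55, -0.61]] [594.   0. 317.]
top [ 429.  -15. 1785.] [[0.02, -1.0, 0.01], [-1.0, -0.02, -0.08], [0.08, -0.0, -1.0]] [611.   0. 322.]
wrist [ 309. -661.  383.] [[0.34, -0.94, -0.0], [-0.91, -0.33, 0.24], [-0.23, -0.08, -0.97]] [356.   0. 318.]
{'time_s': 0.15, 'joint_pos': array([ 1.1492543 ,  0.59996907, -0.00253093,  1.59989855,  0.00181126,
        0.94290441, -0.07977881]), 'dq': array([-0.0002214 , -0.0018837 , -0.00020582, -0.00195229,  0.00032215,
        0.00087727,  0.00101675]), 'effort': array([ 3.61522769e-03, -7.65583062e+01,  1.49961613e+00, -2.52564901e+01,
       -5.22372813e-02,  1.49044278e-02,  9.19983449e-05]), 'tcp_pos': array([ 244.95158504, -682.00058181,  217.95550052]), 'tcp_rot': array([[ 9.41103199e-01,  3.38119064e-01, -5.17414312e-04],
       [ 3.38119435e-01, -9.41102613e-01,  1.05792738e-03],
       [-1.29234545e-04, -1.17056668e-03, -9.99999307e-01]]), 'force': array([ 0.55046263,  1.25110045, -0.46061711]), 'moment': array([ 0.00075082, -0.01449966, -0.02691632]), 'grip_width': 1.004037106407563}
```

View pics/scene0.png

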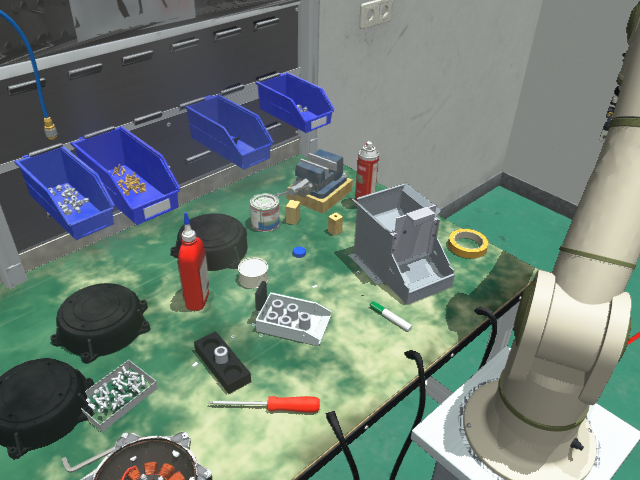

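View pics/top0.png

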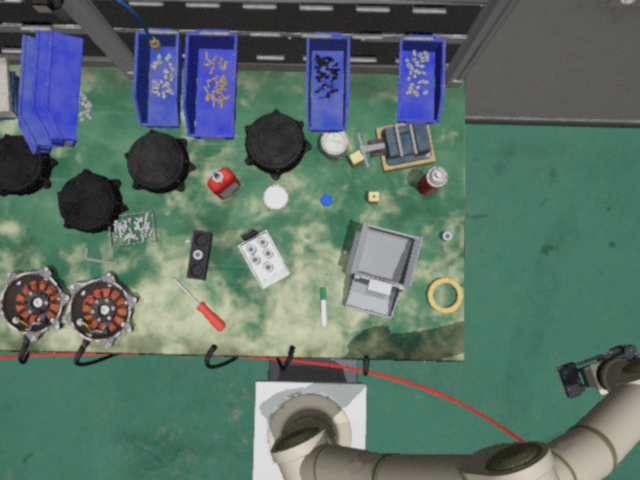

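Run:
```python
from h import *
I=snapshot("top");cv2.imwrite("pics/top1.png",cv2.resize(I[180:330,170:480],None,fx=2.5,fy=2.5,interpolation=cv2.INTER_CUBIC))
for t in("hopper","gate","tray","tray_grip","sleeve_1","check_block","stray","kept","spray_can","red_bottle","grease_tin","wood_block","blue_cap","tape_roll"):
    for r in masks_of("top",t)[:7]:
        ys,xs=np.nonzero(r["mask"])
        c=np.array([xs.mean(),ys.mean()])
        rc=cv2.minAreaRect(np.c_[xs,ys].astype(np.float32))
        print(t,round(r["score"],2),c.round(1),r["rect"],"z0",ray("top",c,0)[0].round(0),"z32",ray("top",c,32)[0].round(0),np.round(rc[2],1))
```

```text
hopper 0.76 [380.2 268.7] [344.1, 224.9, 78.7, 91.0] z0 [ 481. -192.    0.] z32 [ 480. -189.   32.] 14.8
tray 0.82 [263.7 258.8] [237.7, 228.1, 50.8, 58.8] z0 [502. 149.   0.] z32 [501. 146.  32.] 62.4
tray 0.61 [255.3 259.4] [253.8, 258.7, 5.6, 4.8] z0 [500. 174.   0.] z32 [498. 170.  32.] 26.6
tray 0.45 [251.2 249.2] [247.0, 242.7, 6.9, 9.8] z0 [529. 187.   0.] z32 [527. 183.  32.] 90.0
tray_grip 0.65 [263.4 258.6] [237.7, 230.6, 56.0, 55.3] z0 [503. 150.   0.] z32 [501. 147.  32.] 60.3
tray_grip 0.43 [199.4 255.1] [186.1, 227.7, 27.8, 49.8] z0 [508. 337.   0.] z32 [507. 331.  32.] 9.8
sleeve_1 0.51 [268.  266.9] [260.8, 263.7, 14.5, 8.7] z0 [479. 136.   0.] z32 [478. 133.  32.] 90.0
sleeve_1 0.41 [268.  252.9] [267.6, 247.8, 3.4, 7.4] z0 [520. 137.   0.] z32 [518. 134.  32.] 90.0
check_block 0.63 [199.2 254.8] [187.7, 232.5, 23.4, 47.2] z0 [509. 338.   0.] z32 [508. 332.  32.] 8.5
stray 0.57 [446.  236.1] [439.3, 231.5, 14.7, 9.1] z0 [ 582. -383.    0.] z32 [ 579. -377.   32.] 90.0
stray 0.23 [199.4 255.2] [189.1, 228.8, 22.5, 50.2] z0 [508. 337.   0.] z32 [507. 331.  32.] 9.5
kep
[... 537 characters left out ...]
7.6, 165.2, 32.2, 37.7] z0 [723. 275.   0.] z32 [718. 270.  32.] 48.8
red_bottle 0.71 [445.  294.7] [424.8, 277.2, 36.4, 39.5] z0 [ 410. -382.    0.] z32 [ 411. -375.   32.] 90.0
grease_tin 0.74 [199.4 254.4] [185.8, 233.1, 25.1, 46.6] z0 [510. 337.   0.] z32 [509. 331.  32.] 8.4
grease_tin 0.73 [275.6 197.2] [263.6, 184.2, 26.5, 26.9] z0 [684. 120.   0.] z32 [680. 117.  32.] 45.0
wood_block 0.71 [444.7 294. ] [426.0, 274.0, 35.9, 42.9] z0 [ 412. -381.    0.] z32 [ 413. -374.   32.] 90.0
wood_block 0.59 [373. 197.] [369.4, 190.8, 11.7, 11.4] z0 [ 692. -167.    0.] z32 [ 687. -164.   32.] 90.0
blue_cap 0.58 [326.  199.7] [321.6, 191.6, 11.4, 15.3] z0 [680. -29.   0.] z32 [676. -29.  32.] 90.0
```

View pics/top1.png

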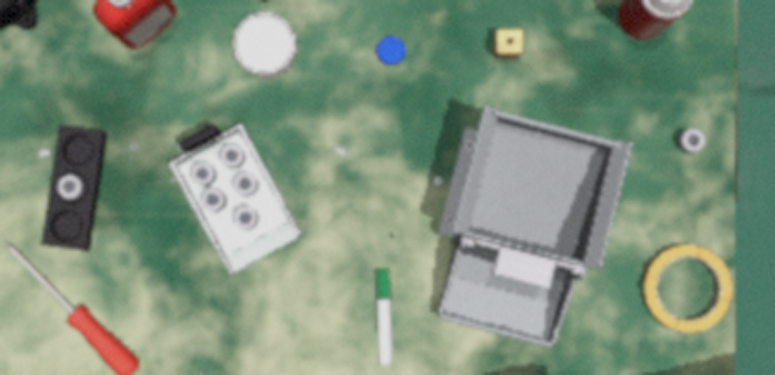

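Run:
```python
from h import *
f=lambda c,z:ray("top",np.array(c)/2.5+[170,180],z).round(1)
print("hop165",f([(490,108),(630,145),(600,268),(443,232)],165).tolist())
print("trough52",f([(440,313),(552,345)],52).tolist())
print("tab",f([(502,249),(554,258),(549,283),(496,274)],190).tolist())
print("tray36",f([(240,124),(170,163)],36).tolist(),f([(233,272),(300,233)],10).tolist())
print("grip92",f([(180,141),(213,124),(218,132),(184,150)],92).tolist())
print("blk",f([(60,126),(105,130),(90,249),(43,243)],30).tolist())
print("kept48,stray32",f([(69,187)],48),f([(693,140)],32))
```

```text
hop165 [[596.8, -135.5, 165.0], [560.9, -285.3, 165.0], [429.6, -255.0, 165.0], [463.6, -88.1, 165.0]]
trough52 [[374.7, -91.7, 52.0], [341.8, -218.7, 52.0]]
tab [[446.9, -148.8, 190.0], [438.8, -203.2, 190.0], [412.7, -198.4, 190.0], [420.7, -143.1, 190.0]]
tray36 [[584.7, 141.9, 36.0], [537.9, 220.7, 36.0]] [[414.9, 147.0, 10.0], [461.8, 70.7, 10.0]]
grip92 [[559.1, 202.9, 92.0], [579.0, 166.9, 92.0], [570.2, 161.1, 92.0], [549.2, 198.2, 92.0]]
blk [[577.9, 349.7, 30.0], [574.5, 297.7, 30.0], [437.4, 309.7, 30.0], [442.9, 363.7, 30.0]]
kept48,stray32 [[507.  332.9  48. ]] [[ 579.3 -380.1   32. ]]
```

Call:
jog_arm --pt "0.01 0.05 0.03 0 0" --pt "0.02 0.1 0.07 0 0" --pt "0.04 0.15 0.11 0 0" --pt "0.05 0.2 0.12 0 0" --pt "0.06 0.25 0.12 0 0" --pt "0.07 0.3 0.12 0 0" --pt "0.09 0.35 0.12 0 0" --pt "0.1 0.4 0.12 0 0" --pt "0.12 0.43 0.12 0 0" --pt "0.12 0.43 0.12 0 0" --newtons 20

```text
time_s: 2.15
tcp_pos: [366.3, -250.2, 339.1]
tcp_rot: [[0.94, 0.342, 0.001], [0.342, -0.94, -0.0], [0.001, 0.001, -1.0]]
force: [-0.1, -0.7, 0.0]
grip_width: 0.015
```

Run:
```python
from h import *
I=snapshot("wrist");cv2.imwrite("pics/w1.png",I);m=camera_model("wrist")
import pickle;pickle.dump(m,open("w1.pkl","wb"))
```

```text
(no output)
```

View pics/w1.png

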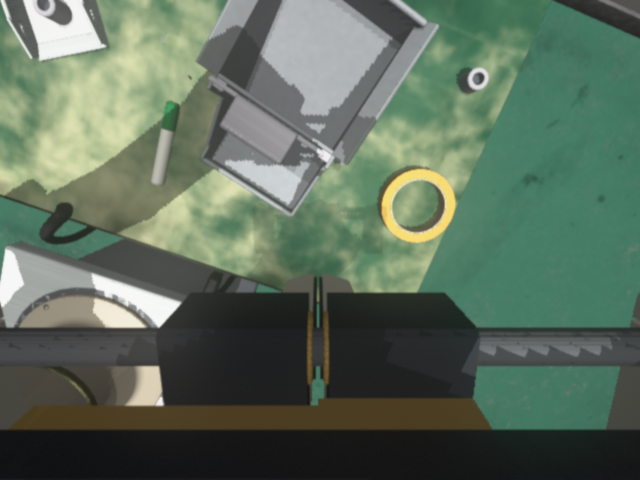

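Run:
```python
from h import *
I=cv2.imread("pics/w1.png");cv2.imwrite("pics/w1z.png",cv2.resize(I[0:230,185:505],None,fx=2.5,fy=2.5,interpolation=cv2.INTER_CUBIC))
```

```text
(no output)
```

View pics/w1z.png

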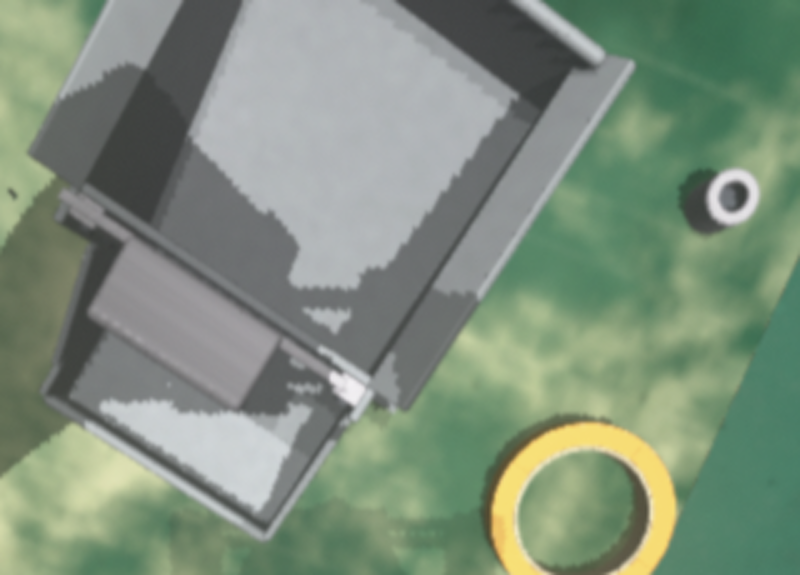

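Run:
```python
from h import *
import pickle
from scipy.optimize import least_squares
m=pickle.load(open("w1.pkl","rb"));T=np.array(m["camera_from_world"]);K=np.array(m["K"])
s=lambda c:np.array(c,float)/2.5+[185,0]
def pr(P):
    c=P@T[:3,:3].T+T[:3,3];u=c@K.T;return u[:,:2]/u[:,2:]
H=np.array([[-162,68,52],[-162,-68,52],[-65,81,165],[-65,-81,165],[65,-81,165]],float)
px=s([(43,393),(265,538),(30,153),(405,408),(632,63)])
def W(p,H):
    c,sn=np.cos(p[2]),np.sin(p[2]);return np.c_[p[0]+c*H[:,0]-sn*H[:,1],p[1]+sn*H[:,0]+c*H[:,1],H[:,2]]
r=least_squares(lambda p:(pr(W(p,H))-px).ravel(),[514,-194,-.25],loss="soft_l1")
print(r.x,np.degrees(r.x[2]),(pr(W(r.x,H))-px).round(1).tolist())
tp=s([(128,238),(88,312),(240,408),(280,338)])
def res(q):
    x,z=q;G=np.array([[x+15,30,z],[x-15,30,z],[x-15,-30,z],[x+15,-30,z]],float);return (pr(W(r.x,G))-tp).ravel()
q=least_squares(res,[-86,190]);print("tab x,z",q.x,q.fun.round(1),W(r.x,np.array([[q.x[0],0,q.x[1]]])))
print("stray",ray("wrist",s((733,196)),32,m), "tape",ray("wrist",s((585,510)),24,m))
```

```text
[ 5.16629846e+02 -1.97518928e+02 -2.26464082e-01] -12.975436097544135 [[-3.1, 0.7], [1.4, 1.6], [-0.0, -6.3], [4.2, -4.4], [-1.1, 2.5]]
tab x,z [-88.77251969 187.08966249] [ 1.3 -1.2 -0.3  1.  -0.8  1.7  1.5 -0.4] [[ 430.12400666 -177.58654153  187.08966249]]
stray [[ 580.19420942 -386.01599384   32.        ]] tape [[ 413.19325351 -382.92581165   24.        ]]
```

Call:
jog_arm --pt "0.03 0.035 -0.02 0 0" --pt "0.064 0.074 -0.06 0 0" --pt "0.064 0.074 -0.11 0 0" --pt "0.064 0.074 -0.14 0 0" --pt "0.064 0.074 -0.155 0 0" --pt "0.064 0.074 -0.162 0 0" --pt "0.064 0.074 -0.167 0 0" --pt "0.064 0.074 -0.169 0 0" --pt "0.064 0.074 -0.169 0 0"

```text
time_s: 3.32
tcp_pos: [429.2, -178.9, 170.3]
tcp_rot: [[0.941, 0.337, 0.001], [0.337, -0.941, -0.001], [0.001, 0.001, -1.0]]
force: [-1.6, -0.9, 4.2]
grip_width: 0.011
```

Call:
jog_arm --pt "0 0 -0.001 0 0" --pt "0 0 -0.002 0 0" --pt "0 0 -0.003 0 0"

```text
time_s: 3.7
tcp_pos: [429.3, -179.0, 169.7]
tcp_rot: [[0.941, 0.337, 0.002], [0.337, -0.941, -0.002], [0.001, 0.003, -1.0]]
force: [-13.4, 3.0, 56.1]
grip_width: 0.007
```

Call:
jog_arm --pt "0 0 0.04 0 0" --pt "0 0 0.09 0 0" --pt "0 0.05 0.12 2 0" --pt "0.0 0.1 0.15 6 0.5" --pt "0.0 0.15 0.17 10 1" --pt "0.0 0.2 0.17 11 1" --pt "0.01 0.25 0.17 11 1" --pt "0.02 0.3 0.17 11 1" --pt "0.02 0.3 0.17 11 1"

```text
time_s: 4.82
tcp_pos: [449.4, 125.4, 337.1]
tcp_rot: [[0.856, 0.516, 0.001], [0.516, -0.856, 0.002], [0.002, -0.001, -1.0]]
force: [-0.2, -0.7, 0.7]
grip_width: 0.603
```

Run:
```python
from h import *
o=get_obs();print(o["joint_pos"].round(3),o["tcp_pos"])
m=camera_model("wrist");I=snapshot("wrist");cv2.imwrite("pics/w2.png",I)
import pickle;pickle.dump(m,open("w2.pkl","wb"))
```

```text
[ 0.035  0.18  -0.501  1.992  0.101  0.991 -1.543] [449.38274497 125.4355767  337.13062732]
```

View pics/w2.png

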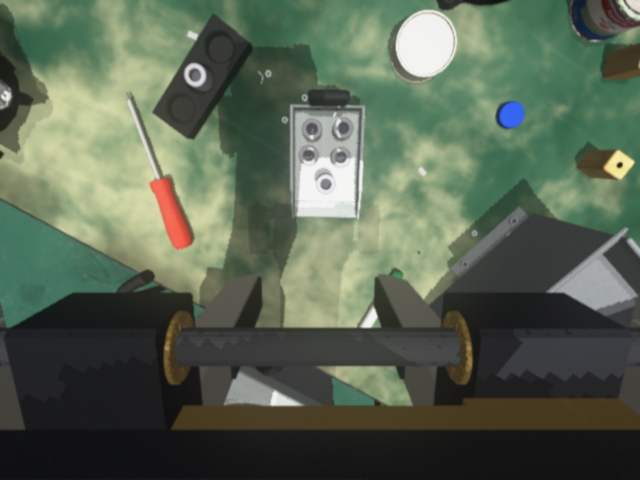

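Run:
```python
from h import *
I=cv2.imread("pics/w2.png");cv2.imwrite("pics/w2z.png",cv2.resize(I[0:230,140:400],None,fx=3,fy=2.6,interpolation=cv2.INTER_CUBIC)[:, :])
```

```text
(no output)
```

View pics/w2z.png

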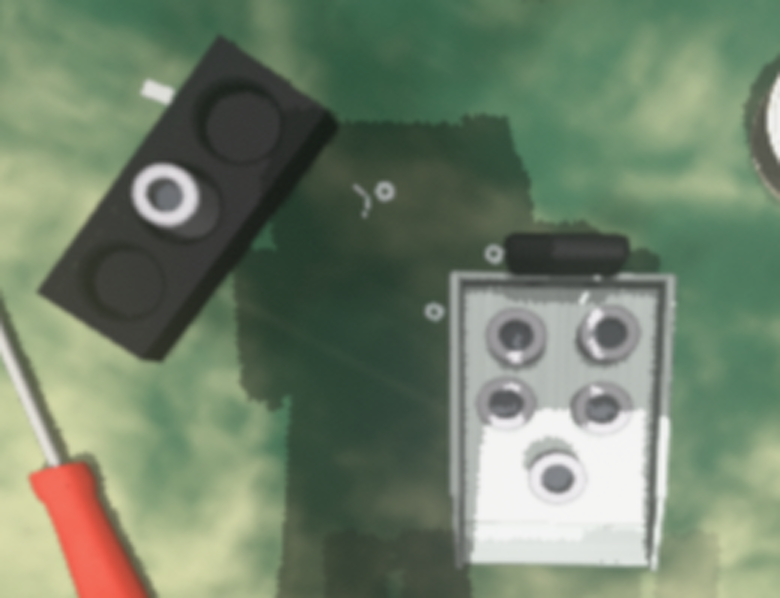

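Run:
```python
from h import *
import pickle
m=pickle.load(open("w2.pkl","rb"))
f=lambda c,z:ray("wrist",np.array(c,float)/[3,2.6]+[140,0],z,m).round(1)[:,:2]
a=f([(452,273),(674,276)],36);b=f([(468,562),(652,566)],10)
print(a.tolist(),b.tolist(),"mid",a.mean(0),b.mean(0),"w",np.linalg.norm(a[0]-a[1]),np.linalg.norm(b[0]-b[1]))
d=b.mean(0)-a.mean(0);print("yaw",np.degrees(np.arctan2(d[1],d[0])),"L",np.linalg.norm(d))
e=a[0]-a[1];print("yaw edge",np.degrees(np.arctan2(e[1],e[0]))+0)
e=b[0]-b[1];print("yaw edge lip",np.degrees(np.arctan2(e[1],e[0]))+0)
print("grip top", f([(507,235),(628,235),(628,272),(507,272)],92).tolist())
p=f([(243,122),(127,283)],30);k=f([(165,195)],48);print("pockets",p.tolist(),p.mean(0),k, np.linalg.norm(p[0]-p[1]))
```

```text
[[540.1, 217.0], [586.1, 138.0]] [[418.9, 140.5], [461.5, 65.7]] mid [563.1 177.5] [440.2 103.1] w 91.4166286842826 86.08019516706501
yaw -148.81053606152707 L 143.66547950012213
yaw edge 120.21132238583483
yaw edge lip 119.6623225939746
grip top [[559.2, 200.4], [581.6, 163.2], [569.4, 155.6], [546.8, 193.0]]
pockets [[554.2, 322.6], [466.5, 331.7]] [510.35 327.15] [[509.8 328.8]] 88.17085686325163
```

Call:
jog_arm --pt "0.05 0.023 -0.03 -0.7 0.85" --pt "0.09 0.042 -0.07 -0.7 0.85" --pt "0.116 0.053 -0.12 -0.7 0.85" --pt "0.116 0.053 -0.17 -0.7 0.85" --pt "0.116 0.053 -0.22 -0.7 0.85" --pt "0.116 0.053 -0.255 -0.7 0.85" --pt "0.116 0.053 -0.275 -0.7 0.85" --pt "0.116 0.053 -0.286 -0.7 0.85" --pt "0.116 0.053 -0.288 -0.7 0.85" --newtons 10

```text
time_s: 6.0
tcp_pos: [565.2, 173.7, 48.6]
tcp_rot: [[0.866, 0.5, -0.0], [0.5, -0.866, -0.001], [-0.0, 0.0, -1.0]]
force: [-0.0, 0.1, 0.5]
grip_width: 0.849
```

Run:
```python
from h import *
I=snapshot("wrist");cv2.imwrite("pics/w3.png",I)
I=snapshot("scene");cv2.imwrite("pics/s3.png",cv2.resize(I[180:380,150:400],None,fx=3,fy=3))
```

```text
(no output)
```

View pics/w3.png

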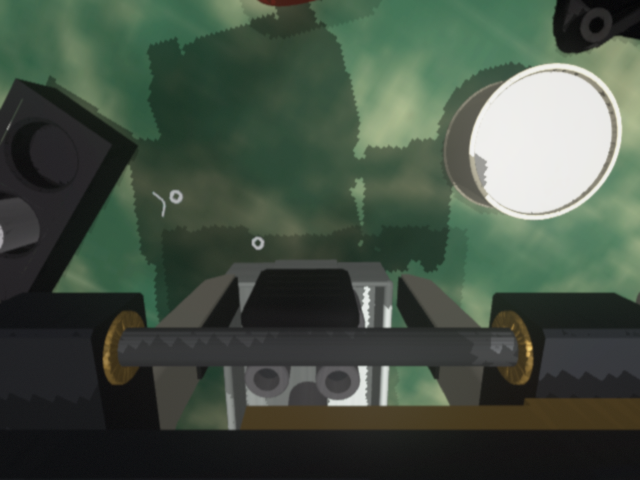

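View pics/s3.png

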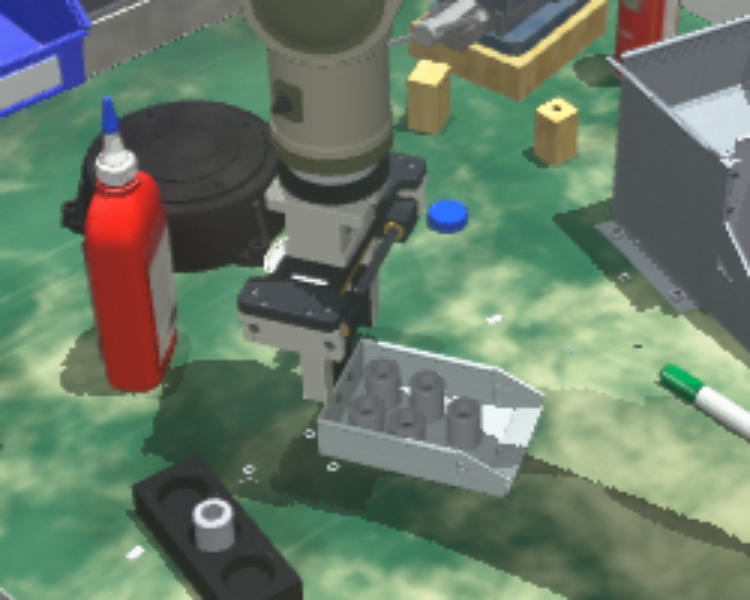

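Call:
jog_arm --pt "0.0 0.004 0 0 0.85" --pt "0.0 0.004 0 0 0.6" --pt "0.0 0.004 0 0 0.3" --pt "0.0 0.004 0 0 0.3" --pt "0.0 0.004 0 0 0.3" --pt "0.0 0.004 0 0 0.3" --newtons 10

```text
time_s: 6.85
tcp_pos: [565.1, 178.8, 48.7]
tcp_rot: [[0.866, 0.501, 0.0], [0.501, -0.866, 0.0], [0.0, -0.0, -1.0]]
force: [-0.8, -0.6, 0.7]
grip_width: 0.495
```

Call:
jog_arm --pt "0.0 0 0 0 0.2" --pt "0.0 0 0 0 0.2" --pt "0.0 0 0.002 0 0.2" --pt "0.0 0 0.004 0 0.2" --pt "0.0 0 0.006 0 0.2" --pt "0.0 0 0.006 0 0.2" --newtons 60

```text
time_s: 7.6
tcp_pos: [565.1, 178.6, 54.8]
tcp_rot: [[0.866, 0.501, 0.0], [0.501, -0.866, 0.0], [0.0, 0.0, -1.0]]
force: [-0.8, 0.1, -2.1]
grip_width: 0.493
```

Run:
```python
from h import *
o=get_obs();print(o["moment"],o["force"])
I=snapshot("wrist");cv2.imwrite("pics/w4.png",I)
I=snapshot("scene");cv2.imwrite("pics/s4.png",cv2.resize(I[180:380,150:400],None,fx=3,fy=3))
```

```text
[ 0.05650782 -0.0950307  -0.00143084] [-0.80623415  0.08546675 -2.06724852]
```

View pics/s4.png

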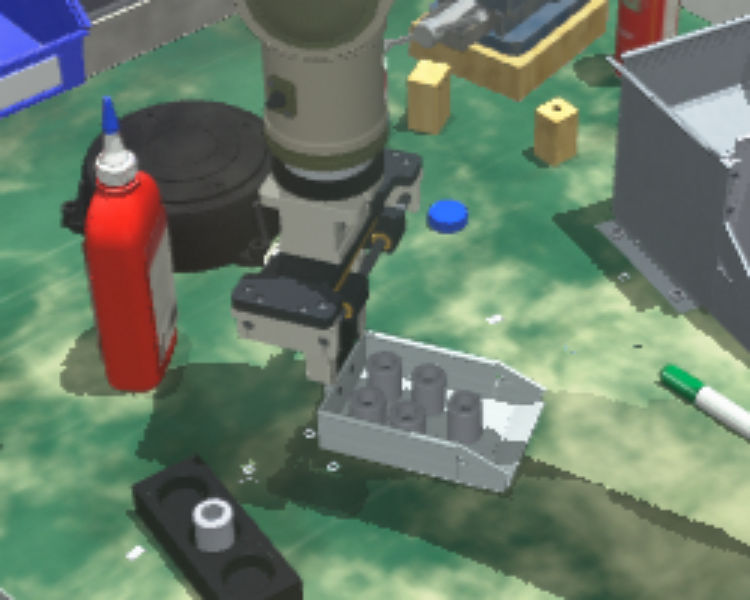

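Call:
jog_arm --pt "0.0 0 0.01 0 0.2" --pt "0.0 0 0.025 0 0.2" --pt "0.0 0 0.04 0 0.2" --pt "0.0 0 0.05 0 0.2" --pt "0.0 0 0.05 0 0.2"

```text
time_s: 8.32
tcp_pos: [565.6, 178.7, 105.8]
tcp_rot: [[0.866, 0.501, 0.002], [0.501, -0.866, 0.001], [0.002, 0.0, -1.0]]
force: [-0.5, 0.6, -2.6]
grip_width: 0.491
```

Run:
```python
from h import *
o=get_obs();print(o["moment"],o["force"])
I=snapshot("wrist");cv2.imwrite("pics/w5.png",I)
I=snapshot("scene");cv2.imwrite("pics/s5.png",cv2.resize(I[180:380,150:400],None,fx=3,fy=3))
```

```text
[ 0.07222146 -0.1069423   0.00867761] [-0.46557735  0.58512562 -2.60883875]
```

View pics/s5.png

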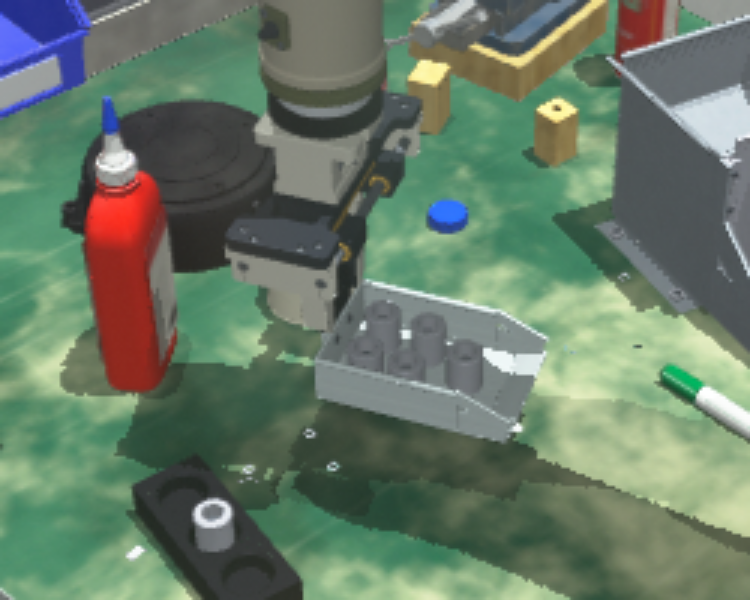

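Call:
jog_arm --pt "0 0 0.012 0 0.2" --pt "0 0 0.034 0 0.2" --pt "0 0 0.064 0 0.2" --pt "0 -0.005 0.095 2 0.2" --pt "0 -0.015 0.125 5 0.2" --pt "-0.002 -0.032 0.15 8 0.2" --pt "-0.005 -0.053 0.167 11 0.2" --pt "-0.008 -0.077 0.175 15 0.2" --pt "-0.011 -0.103 0.175 19 0.2" --pt "-0.014 -0.13 0.175 23 0.2" --pt "-0.017 -0.157 0.175 27 0.2" --pt "-0.02 -0.184 0.175 31 0.2"

```text
time_s: 9.93
tcp_pos: [544.5, -6.1, 279.9]
tcp_rot: [[0.482, 0.876, -0.001], [0.876, -0.482, -0.0], [-0.0, -0.0, -1.0]]
force: [0.7, -0.4, -2.9]
grip_width: 0.491
```

Call:
jog_arm --pt "-0.002 -0.025 0 4 0.2" --pt "-0.005 -0.05 0 7 0.2" --pt "-0.007 -0.072 0 10 0.2" --pt "-0.009 -0.09 0 12.5 0.2" --pt "-0.01 -0.102 0 14 0.2" --pt "-0.01 -0.108 0 15 0.2" --pt "-0.01 -0.108 0 15 0.2"

```text
time_s: 10.8
tcp_pos: [534.9, -113.4, 279.7]
tcp_rot: [[0.241, 0.97, -0.0], [0.97, -0.241, 0.0], [0.0, -0.0, -1.0]]
force: [0.2, -0.5, -2.3]
grip_width: 0.487
```

Run:
```python
from h import *
o=get_obs();print(o["moment"],o["force"],o["tcp_pos"],o["joint_pos"].round(2))
I=snapshot("top");cv2.imwrite("pics/t6.png",cv2.resize(I[180:330,250:480],None,fx=3,fy=3))
I=snapshot("scene");cv2.imwrite("pics/s6.png",cv2.resize(I[80:330,250:510],None,fx=2.4,fy=2.4))
```

```text
[ 0.05234874 -0.02166301 -0.01149088] [ 0.19475914 -0.53161379 -2.28513564] [ 534.92490321 -113.37355642  279.686307  ] [ 0.59  0.38 -0.65  1.91  0.28  0.94 -0.44]
```

View pics/s6.png

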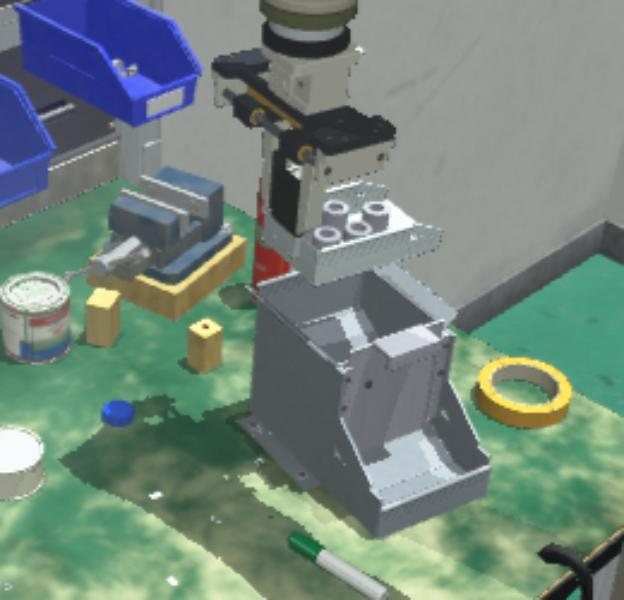

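View pics/t6.png

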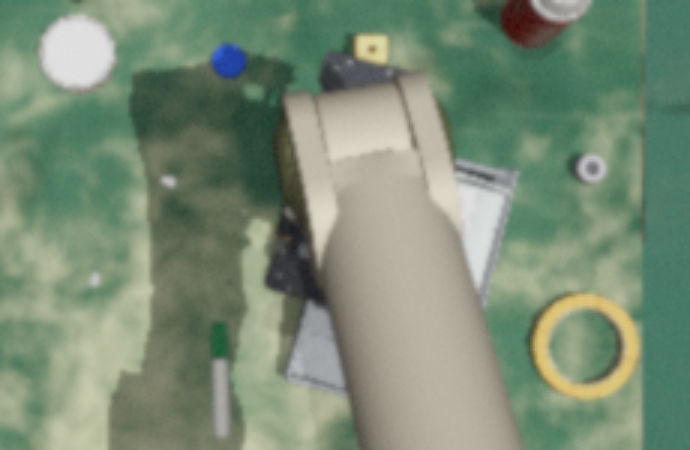

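Run:
```python
from h import *
I=snapshot("wrist");cv2.imwrite("pics/w6.png",I)
I=snapshot("scene");cv2.imwrite("pics/s6.png",cv2.resize(I[130:220,340:460],None,fx=5,fy=5))
```

```text
(no output)
```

View pics/w6.png

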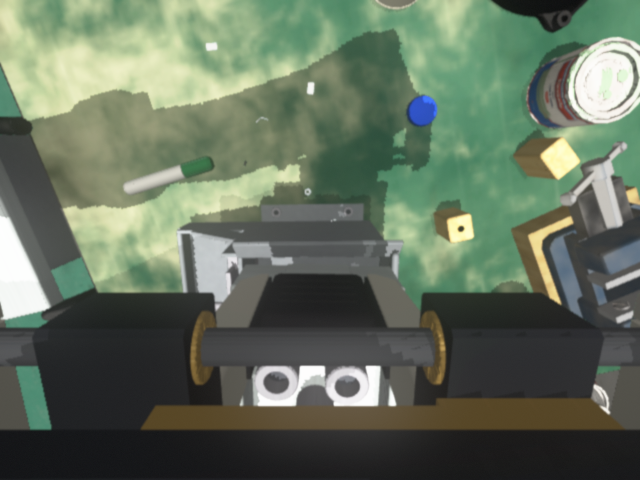

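View pics/s6.png

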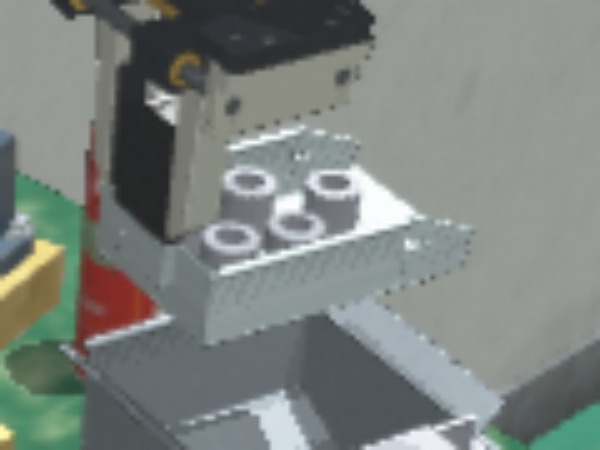

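Call:
jog_arm --pt "0 0 0 0 0.2" --pt "0 0 0 0 0.2" --newtons 16

```text
time_s: 11.25
tcp_pos: [535.1, -113.0, 279.6]
tcp_rot: [[0.241, 0.971, -0.0], [0.971, -0.241, -0.0], [-0.0, -0.0, -1.0]]
force: [0.3, -0.3, -2.3]
grip_width: 0.494
```

```bash
cat > look.py <<'E'
from h import *
import sys
o=get_obs();print(o["time_s"],o["moment"].round(3),o["force"].round(2),o["tcp_pos"].round(1),o["grip_width"])
I=snapshot("scene");cv2.imwrite(f"pics/{sys.argv[1]}.png",cv2.resize(I[110:310,330:470],None,fx=3,fy=3,interpolation=cv2.INTER_CUBIC))
E
python3 look.py a1
```

```text
11.25 [ 0.155 -0.131  0.031] [ 0.29 -0.3  -2.3 ] [ 535.1 -113.   279.6] 0.4944620557410444
```

View pics/a1.png

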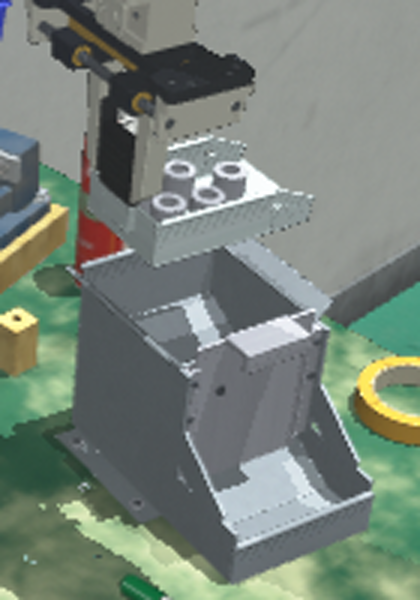

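Still level. Reduce the grip in steps.

Call:
jog_arm --pt "0 0 0 0 0.2" --pt "0 0 0 0 0.2" --newtons 11

```text
time_s: 11.55
tcp_pos: [535.0, -113.3, 279.6]
tcp_rot: [[0.241, 0.971, -0.0], [0.971, -0.241, -0.0], [-0.0, -0.0, -1.0]]
force: [0.5, 0.4, -1.9]
grip_width: 0.492
```

```bash
python3 look.py a2
```

```text
11.55 [ 0.127 -0.097 -0.029] [ 0.5   0.41 -1.93] [ 535.  -113.3  279.6] 0.4924088179519406
```

View pics/a2.png

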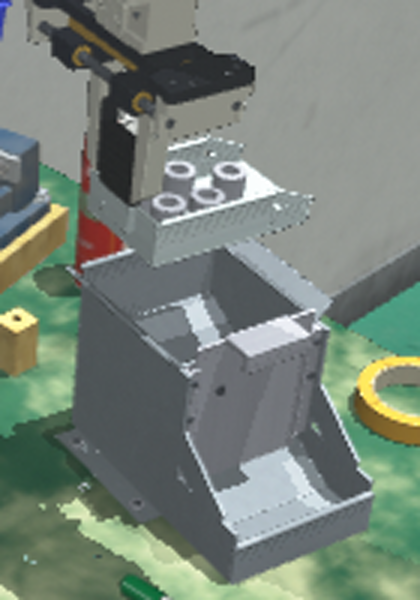

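Call:
jog_arm --pt "0 0 0 0 0.2" --pt "0 0 0 0 0.2" --newtons 8.5

```text
time_s: 11.85
tcp_pos: [535.1, -113.3, 279.6]
tcp_rot: [[0.241, 0.971, 0.0], [0.971, -0.241, -0.0], [-0.0, 0.0, -1.0]]
force: [-0.3, -0.3, -3.7]
grip_width: 0.495
```

```bash
python3 look.py a3
```

```text
11.85 [ 0.103 -0.12   0.013] [-0.28 -0.33 -3.71] [ 535.1 -113.3  279.6] 0.4949272968881
```

View pics/a3.png

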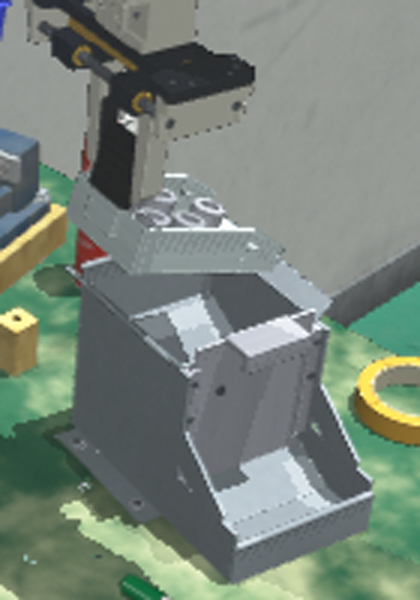

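Call:
jog_arm --pt "0 0 0 0 0.2" --newtons 10

```text
time_s: 12.02
tcp_pos: [535.1, -113.3, 279.6]
tcp_rot: [[0.241, 0.971, -0.0], [0.971, -0.241, 0.0], [0.0, -0.0, -1.0]]
force: [-0.2, 0.2, -2.8]
grip_width: 0.495
```

```bash
python3 look.py a4
```

```text
12.025 [ 0.054 -0.045  0.038] [-0.23  0.21 -2.83] [ 535.1 -113.3  279.6] 0.4948689285193333
```

View pics/a4.png

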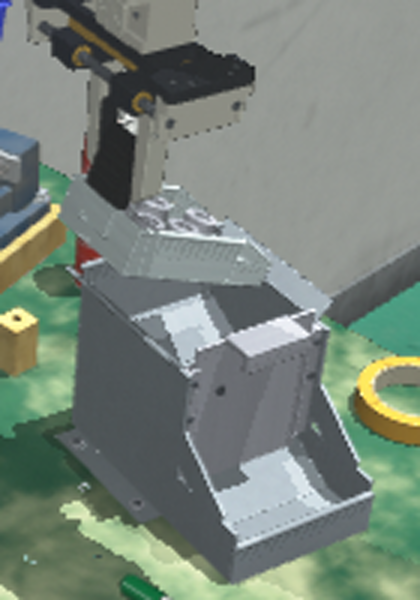

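Call:
jog_arm --pt "0 0 0 0 0.2" --pt "0 0 0 0 0.2" --newtons 8.5

```text
time_s: 12.32
tcp_pos: [535.0, -113.4, 279.6]
tcp_rot: [[0.241, 0.971, -0.0], [0.971, -0.241, -0.0], [-0.0, 0.0, -1.0]]
force: [-0.3, -0.3, -2.7]
grip_width: 0.494
```

```bash
python3 look.py a5
```

```text
12.325 [ 0.064 -0.115  0.003] [-0.26 -0.3  -2.69] [ 535.  -113.4  279.6] 0.493965026858683
```

View pics/a5.png

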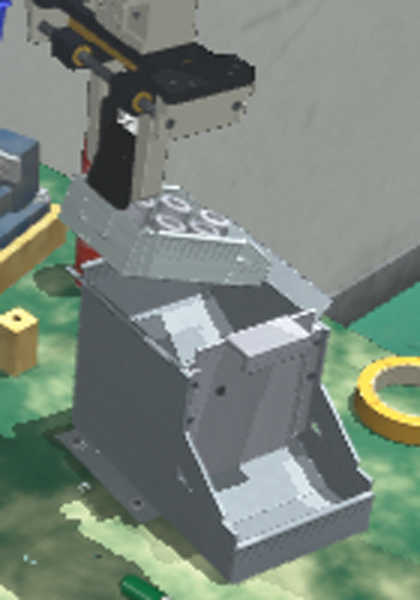

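Call:
jog_arm --pt "0 0 0 0 0.2" --pt "0 0 0 0 0.2" --newtons 7

```text
time_s: 12.62
tcp_pos: [535.1, -113.3, 279.7]
tcp_rot: [[0.241, 0.971, 0.0], [0.971, -0.241, -0.0], [-0.0, 0.0, -1.0]]
force: [0.2, 0.2, -1.5]
grip_width: 0.497
```

```bash
python3 look.py a6
```

```text
12.625 [ 0.138 -0.101  0.055] [ 0.24  0.23 -1.49] [ 535.1 -113.3  279.7] 0.49681432433269795
```

View pics/a6.png

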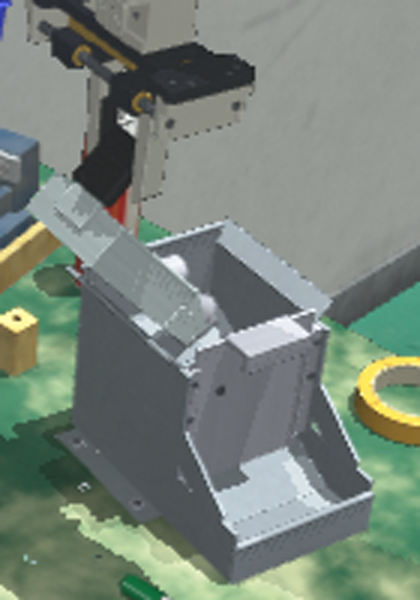

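Call:
jog_arm --pt "0 0 0 0 0.2" --pt "0 0 0 0 0.2" --pt "0 0 0 0 0.2" --newtons 20

```text
time_s: 13.05
tcp_pos: [535.1, -113.4, 279.7]
tcp_rot: [[0.241, 0.971, 0.0], [0.971, -0.241, -0.0], [-0.0, 0.0, -1.0]]
force: [0.3, 0.0, -1.3]
grip_width: 0.492
```

```bash
python3 look.py a7; python3 -c "
from h import *
cv2.imwrite('pics/w7.png',snapshot('wrist'))"
```

```text
13.05 [-0.07  -0.078 -0.034] [ 0.34  0.01 -1.29] [ 535.1 -113.4  279.7] 0.49212159047846005
```

View pics/a7.png

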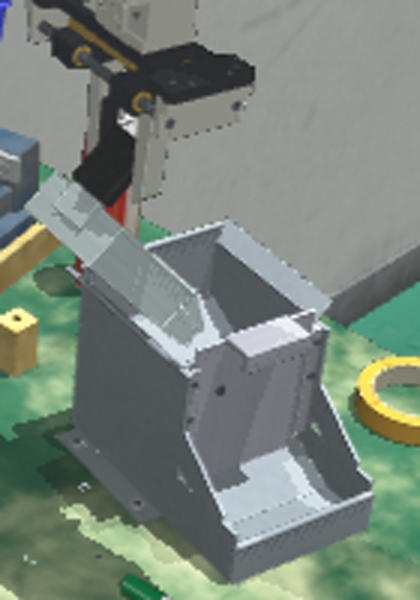

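View pics/w7.png

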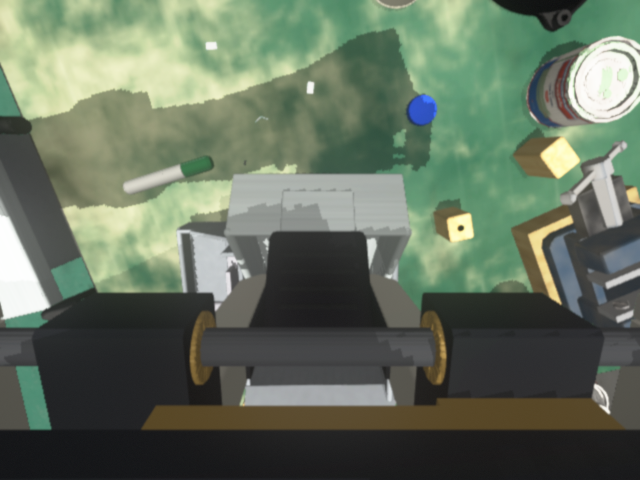

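Call:
jog_arm --pt "0 0 0.02 0 0.2" --pt "0 0 0.05 0 0.2" --pt "0.0 0.01 0.07 0 0.2" --pt "0.01 0.04 0.07 -2 0.2" --pt "0.015 0.08 0.07 -8 0.2" --pt "0.01 0.12 0.06 -15 0.2" --pt "-0.005 0.155 0.04 -22 0.2" --pt "-0.025 0.185 0.01 -29 0.2" --pt "-0.045 0.21 -0.03 -36 0.2" --pt "-0.06 0.225 -0.06 -42 0.2" --pt "-0.071 0.232 -0.08 -46 0.2" --pt "-0.071 0.232 -0.08 -46 0.2"

```text
time_s: 14.65
tcp_pos: [462.8, 119.0, 198.8]
tcp_rot: [[0.864, 0.503, -0.002], [0.503, -0.864, -0.001], [-0.003, -0.001, -1.0]]
force: [-0.1, -0.6, -0.7]
grip_width: 0.49
```

Run:
```python
from h import *
o=get_obs();print(o["tcp_pos"],o["force"])
I=snapshot("scene");cv2.imwrite("pics/s8.png",cv2.resize(I[150:350,190:460],None,fx=2.9,fy=2.9,interpolation=cv2.INTER_CUBIC))
p=o["tcp_pos"]+[0,0,19]
d=np.array([-.8625,-.506]);n=np.array([-d[1],d[0]])
for th in(40,50,60,70):
    t=np.radians(th);c,s=np.cos(t),np.sin(t);out=[]
    for q,zz,yy in((147.5,-58,-43),(147.5,-58,43),(-2,-68,-46),(-2,-68,46)):
        x=q*c+zz*s;z=-q*s+zz*c;out.append(project("scene",[p[0]+d[0]*x+n[0]*yy,p[1]+d[1]*x+n[1]*yy,p[2]+z])[0])
    print(th,((np.array(out)-[190,150])*2.9).round().tolist())
```

```text
[462.84859256 119.04703214 198.81584489] [-0.09150778 -0.63788741 -0.67084444]
40 [[446.0, 503.0], [475.0, 424.0], [281.0, 376.0], [322.0, 297.0]]
50 [[411.0, 506.0], [442.0, 427.0], [270.0, 365.0], [311.0, 286.0]]
60 [[375.0, 504.0], [407.0, 426.0], [261.0, 352.0], [303.0, 273.0]]
70 [[338.0, 498.0], [372.0, 420.0], [254.0, 338.0], [297.0, 260.0]]
```

View pics/s8.png

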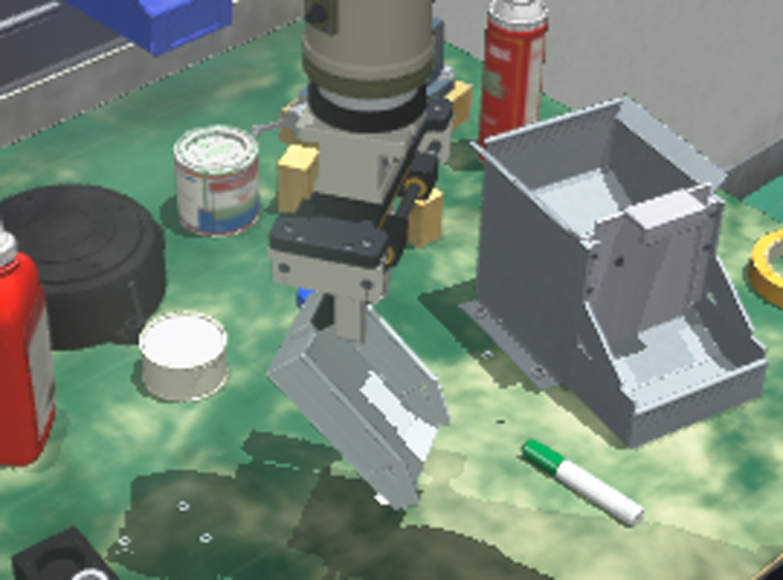

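Call:
jog_arm --pt "0 0 -0.033 0 0.2" --pt "0 0 -0.055 0 0.2" --pt "0.0035 0.002 -0.065 0 0.2" --pt "0.013 0.008 -0.072 0 0.2" --pt "0.026 0.015 -0.08 0 0.2" --pt "0.038 0.022 -0.087 0 0.2" --pt "0.05 0.029 -0.094 0 0.2" --pt "0.061 0.036 -0.103 0 0.2" --newtons 10

```text
time_s: 15.7
tcp_pos: [525.6, 154.8, 96.1]
tcp_rot: [[0.866, 0.501, -0.001], [0.501, -0.866, -0.001], [-0.001, 0.0, -1.0]]
force: [-0.1, -0.9, -0.1]
grip_width: 0.494
```

Run:
```python
from h import *
o=get_obs();print(o["tcp_pos"],o["force"])
I=snapshot("scene");cv2.imwrite("pics/s9.png",cv2.resize(I[150:350,190:460],None,fx=2.9,fy=2.9,interpolation=cv2.INTER_CUBIC))
```

```text
[525.55866833 154.7624758   96.09199312] [-0.12609306 -0.87562229 -0.13598908]
```

View pics/s9.png

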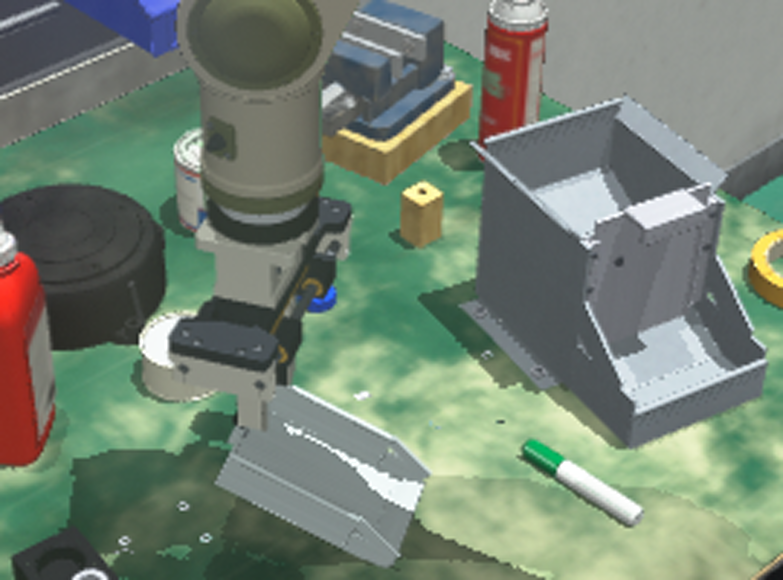

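Call:
jog_arm --pt "0.006 0.003 -0.005 0 0.2" --pt "0.011 0.006 -0.01 0 0.2" --pt "0.019 0.011 -0.021 0 0.2" --pt "0.028 0.016 -0.032 0 0.2" --pt "0.035 0.02 -0.041 0 0.2" --pt "0.04 0.023 -0.047 0 0.2" --pt "0.04 0.023 -0.048 0 0.2"

```text
time_s: 16.62
tcp_pos: [566.5, 178.6, 48.7]
tcp_rot: [[0.865, 0.501, 0.002], [0.501, -0.865, 0.001], [0.002, 0.0, -1.0]]
force: [-0.4, -0.1, 9.8]
grip_width: 0.493
```

Run:
```python
from h import *
o=get_obs();print(o["tcp_pos"],o["force"])
I=snapshot("scene");cv2.imwrite("pics/s10.png",cv2.resize(I[150:350,190:460],None,fx=2.9,fy=2.9,interpolation=cv2.INTER_CUBIC))
```

```text
[566.47263901 178.56568003  48.69833753] [-0.40207169 -0.12341142  9.8075514 ]
```

View pics/s10.png

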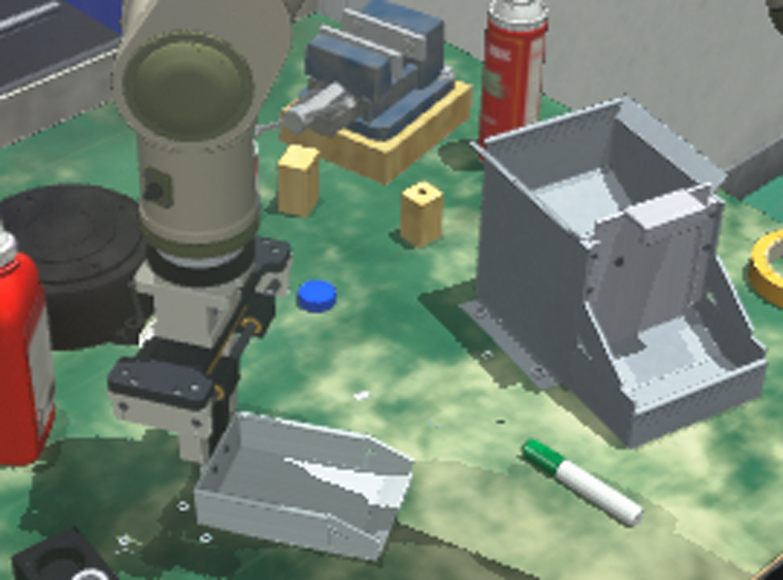

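Call:
jog_arm --pt "0 0 0.0005 0 0.6" --pt "0 0 0.0005 0 0.8" --pt "0 0 0.0005 0 0.85" --pt "0 0 0.02 0 0.85" --pt "0 0 0.06 0 0.85" --pt "0 0 0.12 0 0.85" --pt "0 0 0.18 0 0.85" --pt "0 0 0.24 0 0.85" --pt "0 -0.04 0.28 5 0.85" --pt "0 -0.09 0.29 11 0.85" --pt "0 -0.15 0.29 17 0.85" --pt "0 -0.21 0.29 23 0.85"

```text
time_s: 18.18
tcp_pos: [564.7, -34.1, 338.9]
tcp_rot: [[0.598, 0.802, 0.001], [0.802, -0.598, -0.0], [0.0, 0.001, -1.0]]
force: [0.1, 0.1, -1.1]
grip_width: 0.848
```

Call:
jog_arm --pt "0 -0.06 0 6 0.85" --pt "0 -0.12 0 12 0.85" --pt "0 -0.18 0 18 0.85" --pt "0 -0.24 0 23 0.85" --pt "0 -0.3 0 23 0.85" --pt "0 -0.36 0 23 0.85" --pt "0 -0.4 0 23 0.85" --pt "-0.005 -0.43 -0.02 23 0.85" --pt "-0.005 -0.43 -0.03 23 0.85"

```text
time_s: 19.3
tcp_pos: [557.9, -464.4, 305.5]
tcp_rot: [[0.244, 0.97, -0.003], [0.97, -0.244, 0.001], [0.0, -0.003, -1.0]]
force: [-1.0, -0.5, 0.7]
grip_width: 0.85
```

Run:
```python
from h import *
o=get_obs();print(o["tcp_pos"],o["force"],o["joint_pos"].round(2))
m=camera_model("wrist");I=snapshot("wrist");cv2.imwrite("pics/w11.png",I)
import pickle;pickle.dump(m,open("w11.pkl","wb"))
I=snapshot("top");cv2.imwrite("pics/t11.png",cv2.resize(I[180:330,170:480],None,fx=2.5,fy=2.5,interpolation=cv2.INTER_CUBIC))
```

```text
[ 557.93691731 -464.43815237  305.46633501] [-0.99254573 -0.48603967  0.71118614] [ 0.95  0.59 -0.57  1.47  0.33  1.18  0.09]
```

View pics/w11.png

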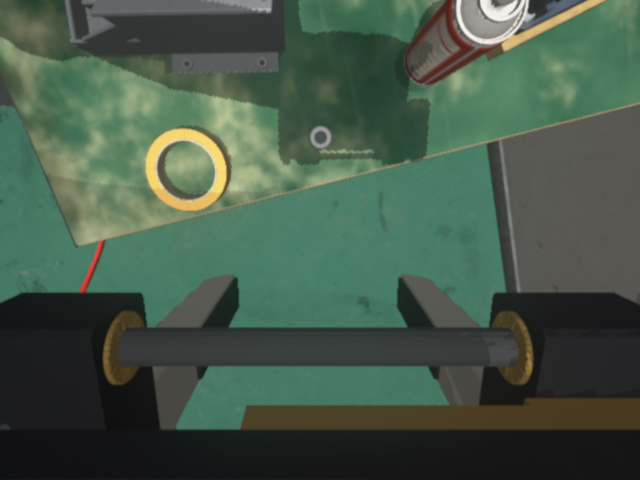

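View pics/t11.png

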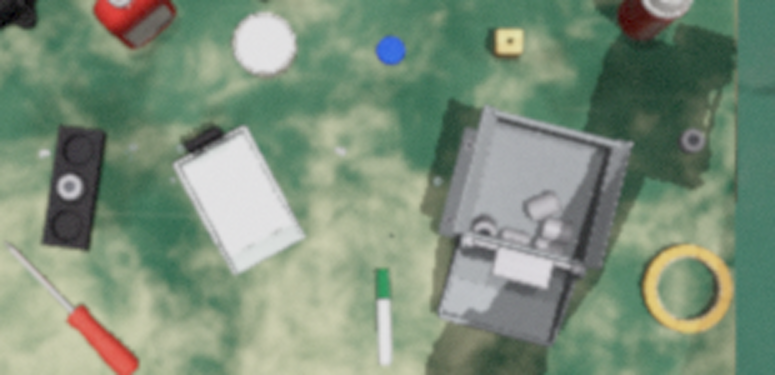

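Run:
```python
from h import *
import pickle
m=pickle.load(open("w11.pkl","rb"))
I=cv2.imread("pics/w11.png");cv2.imwrite("pics/w11z.png",cv2.resize(I[110:165,290:350],None,fx=8,fy=8,interpolation=cv2.INTER_CUBIC))
print(ray("wrist",(320,137),32,m))
for r in masks_of("wrist","stray")[:3]:
    ys,xs=np.nonzero(r["mask"]);print(r["score"],r["rect"],xs.mean(),ys.mean(),ray("wrist",(xs.mean(),ys.mean()),16,m))
```

```text
[[ 581.74480063 -383.89895973   32.        ]]
0.93 [310.8, 126.8, 19.2, 22.2] 319.8602409638554 137.0409638554217 [[ 581.78774784 -383.26847599   16.        ]]
```

View pics/w11z.png

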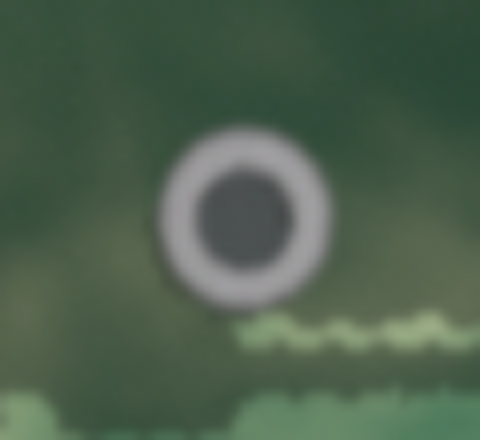

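Call:
jog_arm --pt "0.01 0.04 -0.03 0 0.6" --pt "0.023 0.08 -0.07 0 0.5" --pt "0.023 0.08 -0.12 0 0.5" --pt "0.023 0.08 -0.17 0 0.5" --pt "0.023 0.08 -0.21 0 0.5" --pt "0.023 0.08 -0.23 0 0.5" --pt "0.023 0.08 -0.23 0 0.5" --newtons 12

```text
time_s: 20.32
tcp_pos: [583.2, -381.2, 78.3]
tcp_rot: [[0.24, 0.971, -0.001], [0.971, -0.24, 0.001], [0.001, -0.001, -1.0]]
force: [0.4, -0.8, -0.6]
grip_width: 0.499
```

Call:
jog_arm --pt "-0.0016 -0.0024 -0.02 0 0.5" --pt "-0.0016 -0.0024 -0.045 0 0.5" --pt "-0.0016 -0.0024 -0.057 0 0.5" --pt "-0.0016 -0.0024 -0.061 0 0.5" --pt "-0.0016 -0.0024 -0.061 0 0.5" --pt "-0.0016 -0.0024 -0.061 0 0.3" --pt "-0.0016 -0.0024 -0.061 0 0.15" --pt "-0.0016 -0.0024 -0.061 0 0.1" --pt "-0.0016 -0.0024 -0.061 0 0.1" --pt "-0.0016 -0.0024 -0.061 0 0.1"

```text
time_s: 21.58
tcp_pos: [581.7, -384.9, 18.1]
tcp_rot: [[0.241, 0.971, 0.001], [0.971, -0.241, -0.0], [-0.0, 0.001, -1.0]]
force: [-0.7, 0.3, 5.6]
grip_width: 0.273
```

Call:
jog_arm --pt "0 0 0.01 0 0.1" --pt "0 0 0.03 0 0.1" --pt "0 0 0.07 0 0.1" --pt "0 0 0.13 0 0.1" --pt "0 0 0.19 0 0.1" --pt "0 0 0.23 0 0.1" --pt "0 0 0.25 0 0.1" --newtons 25

```text
time_s: 22.45
tcp_pos: [582.0, -384.8, 271.4]
tcp_rot: [[0.241, 0.971, 0.003], [0.971, -0.241, -0.002], [-0.001, 0.004, -1.0]]
force: [0.5, 0.5, -0.5]
grip_width: 0.272
```

Run:
```python
from h import *
o=get_obs();print(o["tcp_pos"],o["force"],o["joint_pos"].round(2))
I=snapshot("wrist");cv2.imwrite("pics/w12.png",I)
```

```text
[ 582.02472688 -384.75444688  271.35512878] [ 0.49827648  0.51796657 -0.45007876] [ 0.86  0.57 -0.58  1.59  0.34  1.08 -0.05]
```

View pics/w12.png

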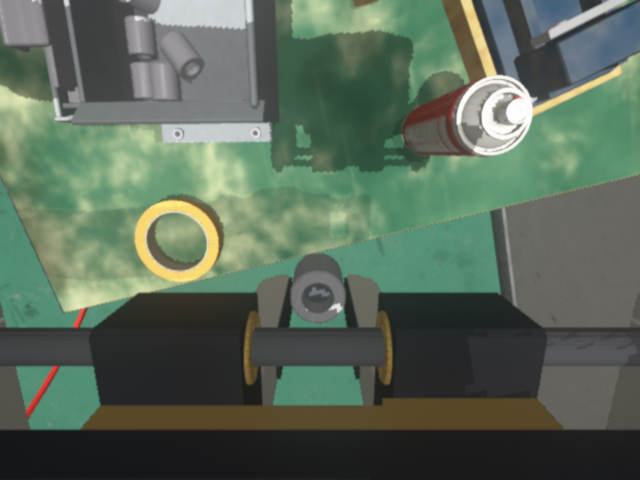

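Call:
jog_arm --pt "0 0.03 0.005 3 0.1" --pt "-0.005 0.08 0.01 9 0.1" --pt "-0.015 0.13 0.01 16 0.1" --pt "-0.025 0.18 0.01 23 0.1" --pt "-0.035 0.23 0.01 30 0.1" --pt "-0.045 0.28 0.01 37 0.1" --pt "-0.055 0.33 0.01 44 0.1" --pt "-0.065 0.38 0.01 51 0.1" --pt "-0.075 0.43 0.01 58 0.1" --pt "-0.08 0.48 0.01 65 0.1" --pt "-0.085 0.53 0.01 72 0.1" --pt "-0.09 0.58 0.01 79 0.1"

```text
time_s: 24.0
tcp_pos: [489.5, 197.0, 276.4]
tcp_rot: [[-0.909, 0.416, -0.002], [0.416, 0.909, -0.001], [0.002, -0.001, -1.0]]
force: [0.1, 0.3, 0.2]
grip_width: 0.273
```

Call:
jog_arm --pt "-0.01 0.045 -0.02 6 0.1" --pt "-0.018 0.09 -0.05 12 0.1" --pt "-0.025 0.12 -0.09 17 0.1" --pt "-0.026 0.135 -0.13 19 0.1" --pt "-0.026 0.135 -0.17 19 0.1" --pt "-0.026 0.135 -0.19 19 0.1" --pt "-0.026 0.135 -0.19 19 0.1"

```text
time_s: 24.88
tcp_pos: [464.1, 329.8, 86.4]
tcp_rot: [[-0.995, 0.102, -0.003], [0.102, 0.995, -0.002], [0.003, -0.002, -1.0]]
force: [-0.1, 0.8, 0.4]
grip_width: 0.273
```

Run:
```python
from h import *
o=get_obs();print(o["tcp_pos"],o["tcp_rot"].round(3).tolist(),o["force"],o["joint_pos"].round(2))
m=camera_model("wrist");I=snapshot("wrist");cv2.imwrite("pics/w13.png",I)
import pickle;pickle.dump(m,open("w13.pkl","wb"))
I=snapshot("scene");cv2.imwrite("pics/s13.png",cv2.resize(I[250:450,130:330],None,fx=3,fy=3,interpolation=cv2.INTER_CUBIC))
```

```text
[464.05183851 329.84695486  86.3888406 ] [[-0.995, 0.102, -0.003], [0.102, 0.995, -0.002], [0.003, -0.002, -1.0]] [-0.07971058  0.77304999  0.4364491 ] [-0.15  0.75 -0.87  2.03  0.84  0.77 -0.07]
```

View pics/w13.png

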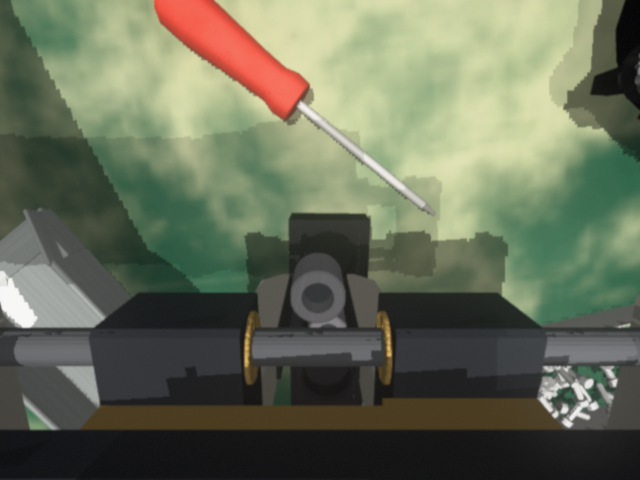

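View pics/s13.png

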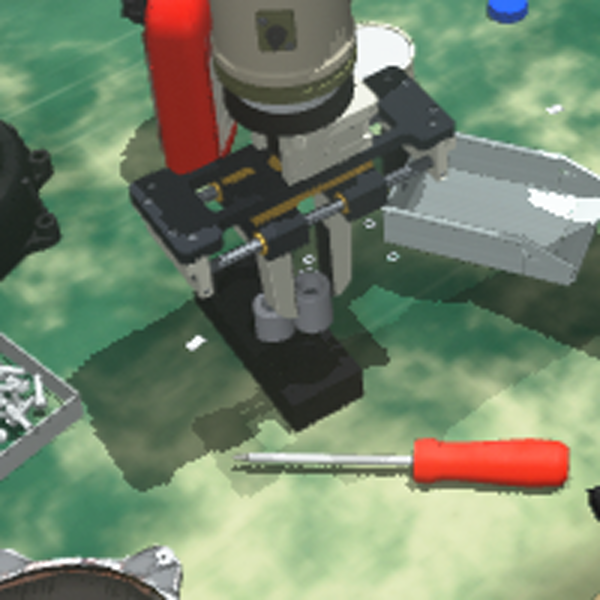

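Run:
```python
from h import *
import pickle
m=pickle.load(open("w13.pkl","rb"));T=np.array(m["camera_from_world"]);print((-T[:3,:3].T@T[:3,3]).round())
I=cv2.imread("pics/w13.png");Z=cv2.resize(I[200:330,250:410],None,fx=5,fy=4.6,interpolation=cv2.INTER_CUBIC)
Z=cv2.convertScaleAbs(Z,alpha=2.2,beta=0);cv2.imwrite("pics/w13z.png",Z)
print("sleeve",ray("wrist",(318,297),100,m))
```

```text
[399. 335. 252.]
sleeve [[462.24232222 328.76675096 100.        ]]
```

View pics/w13z.png

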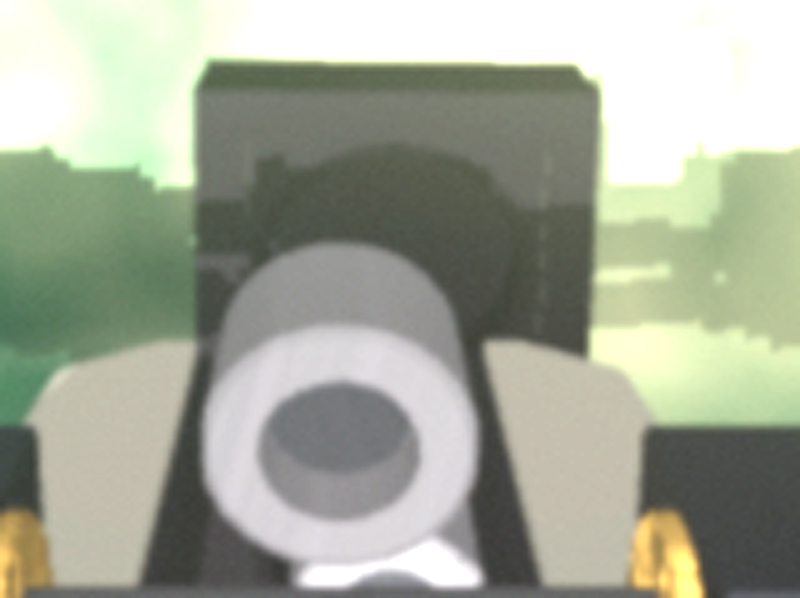

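Run:
```python
from h import *
import pickle
m=pickle.load(open("w13.pkl","rb"))
f=lambda c,z:ray("wrist",np.array(c,float)/[5,4.6]+[250,200],z,m).round(1)[:,:2]
print("edge",f([(197,90),(600,92)],30).tolist(),"rim near",f([(395,143)],30),"sides",f([(265,240),(525,260)],30).tolist())
print("sleeve top",f([(340,445)],100),f([(204,440),(478,440)],100).tolist(),"bottom far edge",f([(340,242)],68))
```

```text
edge [[437.3, 313.1], [442.8, 363.8]] rim near [[447.3 337.3]] sides [[459.5, 319.2], [465.8, 352.5]]
sleeve top [[462.1 328.8]] [[460.3, 316.5], [462.9, 341.4]] bottom far edge [[450.2 330. ]]
```

Call:
jog_arm --pt "0.003 0.006 -0.01 0 0.1" --pt "0.003 0.006 -0.022 0 0.1" --pt "0.003 0.006 -0.03 0 0.1" --pt "0.003 0.006 -0.03 0 0.1"

```text
time_s: 25.48
tcp_pos: [468.1, 335.9, 56.9]
tcp_rot: [[-0.995, 0.103, -0.001], [0.103, 0.995, -0.001], [0.001, -0.001, -1.0]]
force: [-0.2, -0.1, 0.3]
grip_width: 0.272
```

Run:
```python
from h import *
o=get_obs();print(o["tcp_pos"],o["force"])
m=camera_model("wrist");I=snapshot("wrist");cv2.imwrite("pics/w14.png",I)
import pickle;pickle.dump(m,open("w14.pkl","wb"))
Z=cv2.resize(I[200:330,250:410],None,fx=5,fy=4.6,interpolation=cv2.INTER_CUBIC)
Z=cv2.convertScaleAbs(Z,alpha=2.6,beta=0);cv2.imwrite("pics/w14z.png",Z)
```

```text
[468.09998158 335.8895755   56.87088825] [-0.18071355 -0.07642908  0.27885566]
```

View pics/w14z.png

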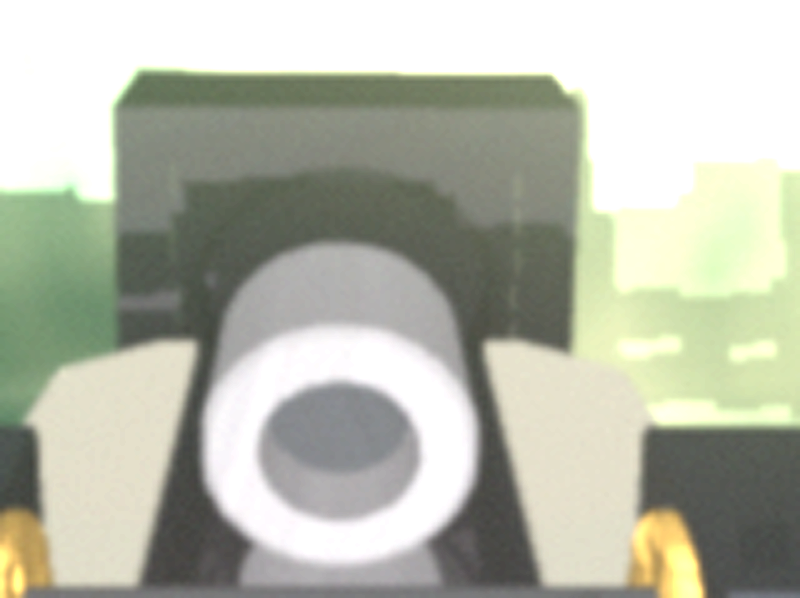

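Run:
```python
from h import *
import pickle
m=pickle.load(open("w14.pkl","rb"))
f=lambda c,z:ray("wrist",np.array(c,float)/[5,4.6]+[250,200],z,m).round(1)[:,:2]
e=f([(117,106),(578,106)],30);print("edge",e.tolist(),e.mean(0)+26*np.array([.994,-.108]),"rim near",f([(335,170)],30)+16.75*np.array([.994,-.108]))
print("sleeve top",f([(340,445)],71),"bottom far edge",f([(340,242)],39)+13*np.array([.994,-.108]))
```

```text
edge [[437.3, 313.1], [442.5, 363.6]] [465.744 335.542] rim near [[464.1495 334.391 ]]
sleeve top [[465.9 334.8]] bottom far edge [[467.022 334.596]]
```

Call:
jog_arm --pt "-0.001 0.0005 -0.005 0 0.1" --pt "-0.001 0.0005 -0.01 0 0.1" --pt "-0.001 0.0005 -0.015 0 0.1" --pt "-0.001 0.0005 -0.019 0 0.1" --pt "-0.001 0.0005 -0.0215 0 0.1" --pt "-0.001 0.0005 -0.0215 0 0.1"

```text
time_s: 26.28
tcp_pos: [467.3, 336.7, 35.9]
tcp_rot: [[-0.995, 0.103, -0.0], [0.103, 0.995, -0.0], [0.0, -0.0, -1.0]]
force: [-0.1, 0.6, 0.1]
grip_width: 0.275
```

Call:
jog_arm --pt "0 0 -0.001 0 0.1" --pt "0 0 -0.002 0 0.1" --pt "0 0 -0.002 0 0.35" --pt "0 0 -0.002 0 0.5" --pt "0 0 -0.002 0 0.5" --pt "0 0 0.01 0 0.5" --pt "0 0 0.04 0 0.5" --pt "0 0 0.09 0 0.5" --pt "0 0 0.14 0 0.5" --pt "0 0 0.2 0 0.5" --pt "-0.02 -0.05 0.25 0 0.5" --pt "-0.02 -0.1 0.28 0 0.5"

```text
time_s: 27.78
tcp_pos: [446.2, 242.3, 315.1]
tcp_rot: [[-0.995, 0.1, 0.001], [0.1, 0.995, 0.001], [-0.001, 0.001, -1.0]]
force: [1.0, -0.8, 0.3]
grip_width: 0.5
```

Call:
jog_arm --pt "0 -0.05 0.02 0 0.5" --pt "0 -0.1 0.04 0 0.5" --pt "0 -0.1 0.04 0 0.5" --pt "0 -0.1 0.04 0 0.5"

```text
time_s: 28.28
tcp_pos: [447.4, 142.3, 353.1]
tcp_rot: [[-0.995, 0.104, 0.001], [0.104, 0.995, 0.0], [-0.001, 0.0, -1.0]]
force: [0.5, -0.2, 0.3]
grip_width: 0.501
```

Run:
```python
from h import *
o=get_obs();print(o["tcp_pos"],o["force"],o["time_s"])
I=snapshot("scene");cv2.imwrite("pics/s15.png",cv2.resize(I[130:430,150:480],None,fx=2,fy=2,interpolation=cv2.INTER_CUBIC)[:600])
I=snapshot("wrist");cv2.imwrite("pics/w15.png",I)
I=snapshot("top");cv2.imwrite("pics/t15.png",cv2.resize(I[180:330,170:480],None,fx=2.5,fy=2.5,interpolation=cv2.INTER_CUBIC))
```

```text
[447.42114392 142.3132883  353.13385601] [ 0.50913488 -0.20405404  0.33003833] 28.275
```

View pics/s15.png

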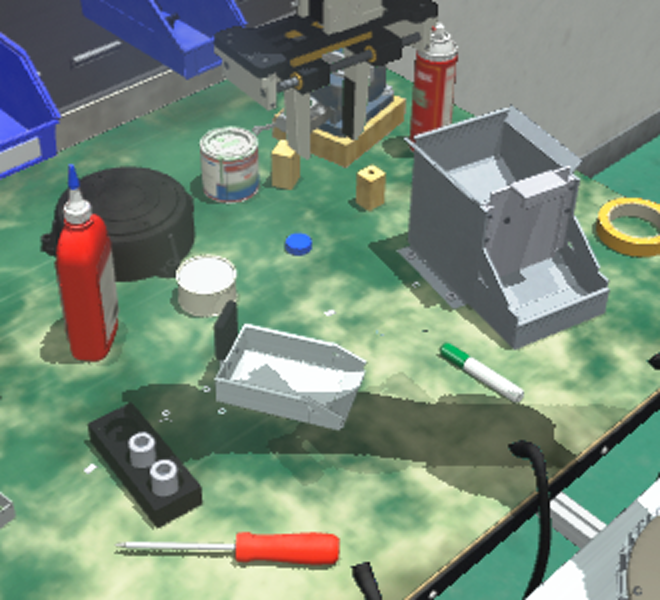

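View pics/t15.png

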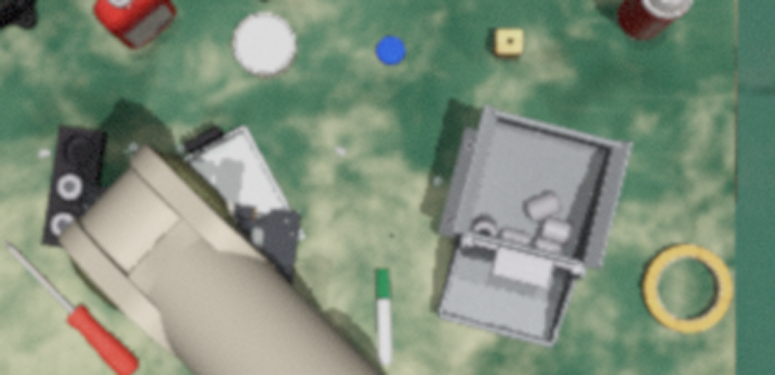

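Run:
```python
from h import *
print(sign_off())
```

```text
the job is handed in; nothing more can be done
None
```

I did the whole job in the order asked and handed it in at about 28 s of the 69 s allowed. `sign_off` gives no verdict.

- **Gate:** I pushed it down until it hit a hard stop at 169.7 mm, against a nominal 170 mm shut. That push briefly read 56 N at the wrist (limit 120 N), through the fingertips. I did not measure the gate's height again after pouring, but the later pictures show nothing in the trough.
- **Pouring:** The arm can only turn about the vertical, so I gripped the tray across its 46 mm width instead of the suggested 12 mm. Over the hopper I eased the grip, and the tray swung lip-down in the pads. All five sleeves are in the bin; five show in the later wrist picture and none lie on the bench. The tray then weighed about what it should when empty.
- **Tray:** I set it down by dragging the lip along the bench until it lay flat. It is about where it started, empty and level in the last pictures.
- **Loose sleeve:** It stands upright in the check block pocket nearest the robot, at the same height as the sleeve already there.
- **Bystanders:** None look moved in the last pictures.

My estimates of the hopper's and check block's positions differed by 2–4 mm between pictures. I settled the pocket position with two close-up looks before lowering the sleeve, and it went in without touching.

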